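# Find the release notch in the slide incubator's ledge by feel and spring the lid

## Task

Spring the lid of the slide incubator open by feel. Set a fingertip on top of the ledge along its front, at either end, and slide it lightly along the ledge, keeping touch, until it drops into the release notch; then press down inside the notch until the lid pops ajar, and take the hand away. Leave the lid standing ajar on its spring, and do not lift or push aside any of the things around it.

Things in the scene. Friction and masses are not known exactly. Their poses are not given: they have to be found in the camera images.
- incubator: white heated bench box for microscope slides, fixed; 281 mm front to back (its x), 360 mm wide (its y), 92 mm tall over its dark framed lid. Origin under its middle on the bench; x points from its front to its back, y to the left as seen from the front, z up. A flat grey ledge runs along the whole front, y = -180 to +180 mm
- ledge_mid (a point): midpoint of the ledge's top (incubator's axes), 78 mm above the bench; the ledge reaches 19 mm before and behind it. Behind, the shut lid's edge stands 14 mm higher. The release notch is a gap 46 mm long (y) cut through the ledge's whole depth, open to the front; its middle lies anywhere within 52 mm left or right of here and is not reported: feel or look. Elsewhere the ledge is flat within 0.5 mm
- ledge_end_left: plain grey piece of the front ledge, 38 mm deep (x), 18 mm thick, 55 mm long (y); origin at the centre of its flat top face, axes as the incubator's; left end of the ledge (largest y)
- ledge_left: plain grey piece of the front ledge, 38 mm deep (x), 18 mm thick, 18 mm long (y); origin at the centre of its flat top face, axes as the incubator's; 32 mm inward of the left end piece
- ledge_right: plain grey piece of the front ledge, 38 mm deep (x), 18 mm thick, 18 mm long (y); origin at the centre of its flat top face, axes as the incubator's; 32 mm inward of the right end piece
- ledge_end_right: plain grey piece of the front ledge, 38 mm deep (x), 18 mm thick, 55 mm long (y); origin at the centre of its flat top face, axes as the incubator's; right end of the ledge (most negative y)
- catch (a joint): rocker catch, a ribbed grey tab 40 x 40 mm that floors the notch 8 mm below the ledge top; rad, 0 at rest, grows as the tab is pressed down (it hinges at its back, 28 mm behind the ledge's mid line), stop at 0.32. Pressed at mid depth it gives from 3 to 5 N, lets the lid go after about 5 mm (0.15 rad) at 7 to 9 N and stops at 9 mm; it springs back
- lid (a joint): lid of the incubator, dark frame with a clear window, hinged along the back, rad: 0 shut and held by the catch; when released its spring lifts it to 0.11 to 0.17 (front edge 25 to 38 mm up) and carries it there; it swings up and back, away from the ledge
- reagent_bottle: amber glass bottle with a cap, 68 mm diameter, 150 mm tall; origin under its centre
- petri_dish: covered petri dish, 90 mm diameter, 17 mm high, lying on the bench before the incubator; origin under its centre
- slide_mailer: flat white plastic slide box, 34 x 84 x 18 mm, long side along its y; origin under its centre
- forceps: steel forceps lying flat, 135 mm long along its x, 8 mm high; origin under its middle
- beaker: glass beaker, 74 mm diameter at the rim, 92 mm tall; origin under its centre
- tube_rack: white rack of capped tubes, 66 x 130 mm, 96 mm tall over the caps, long side along its y; origin under its centre
- marker_pen: marker pen lying flat, 130 mm long along its x, 13 mm thick; origin under its middle

How it is judged:
By the outcome, as a careful person would: the job done as asked, in the order asked, and still so for the second after the job is handed in, with the robot touching nothing.
It also fails if it takes over 42 s, if anything falls off the work surface, if the arm or the gripper's body presses on something with over 40 N, if the wrist force passes 120 N, or if a joint passes its speed limit or range.

## Robot

A 6-joint arm with a two-finger parallel gripper is mounted at the origin on the work surface. World frame = base frame: x ahead of the robot, y to its left, z up, the work surface at z = 0. Lengths are in m, angles in rad, forces in N, time in s.
With the tool pointing down it reaches from about 0.3 to 0.875 m from the base axis. Payload 6.4 kg.
Tool frame: the origin (TCP) lies between the finger pads; the fingertips stand 25 mm ahead of it and the grasp point (between the pads) lies 6 mm ahead of it; z points along the fingers, y is the line along which they close (so a half turn about z gives the same grasp; the last joint's range is limited). The gripper opens to 85 mm and grips with 20 to 120 N. Pads are 22 mm wide; open, the fingers measure 114 mm over their backs; the gripper's body (76 mm by 85 mm) begins 54 mm behind the grasp point. The pads swing forward as they close: fully open they stand 13 mm farther back than shut.
Start: joints at [-1.474, 0.181, 1.607, -0, 1.354, -0.206], TCP at [0.171, -0.549, 0.256] pointing down, gripper open.
Joint ranges: [-2.99, 2.99], [-0.89, 2.07], [0.3, 2.58], [-1.14, 4.28], [0, 2.63], [-3.12, 3.12]. Speed limits (rad/s): [2.57, 2.57, 3.01, 3.14, 3.14, 3.14].

## Interface

Orientations are given as a unit quaternion [w, x, y, z].
In Python, from bench import ctrl gives the robot as it stands.
- The arm moves only by the tool servo_tool, never from a script. Its argument "series" is text: rows parted by semicolons, each of 7 numbers parted by spaces: the gripper command: -1 is fully open, 1 is shut, values between are in proportion, then the shift along the tool's x, y, z in m, then the turn, a rotation vector about the tool's x, y, z in degrees. A call has 1 to 12 rows; each row is the pose to reach, as a shift and turn from the pose commanded when the call began, along the tool's axes at that moment; what a row does not reach only later rows make up. A row lasts 1/12 s, in which the tool goes at most 41.7 mm and 7.16 degrees, less where a joint would pass 70% of its speed; a pose out of reach is approached as far as the arm can. A call with a gripper value outside its range is refused whole. The fingers move at their own pace and stop on an object; the grip force is fixed at half the most. Time passes only in rows, so rows that repeat a pose let the fingers close. It gives the time, the measured TCP pose, the force, the opening and the grip force at its end, in the units of the state.
- ctrl.get_obs(): the state, without advancing time (a new reading comes with each control period).
- ctrl.camera(name): name is "scene" or "top" or "wrist"; returns a dict with "img" (384x512x3 uint8, red, green, blue), "z_map" (384x512 float32, m along the optical axis (not along the pixel's ray), 0 where there is no reading), "fovy" (degrees; the focal length in pixels is half the picture's height over the tangent of half this angle, whatever the lens; pixels are square), "cx", "cy" (the principal point, pixels), "extrinsics" (4x4, takes a point from camera to world coordinates); the wrist camera has in their place "T_tool_cam" (4x4, takes a point from camera to tool coordinates, whose origin is the TCP and whose axes are the flange's). Camera axes: x right, y down, z forward; pixel columns grow to the right and rows downward; lengths in m; the calibration is good to about 2 mm. A picture is of the moment at which its call begins: read the wrist's pose just before it.
- ctrl.hand_in(): hands the job in; it is judged then, once.
The state is a dict: "time_s": time; "q": joint angles; "dq": joint speeds; "joint_efforts": joint torques, N m; "eef_pos": TCP position; "eef_rot": TCP orientation; "wrist_force": force on the tool from outside, world axes, zero at the start; "torque": the same for the moment, N m; "opening": opening from 0.0 (shut) to 1.0 (fully open); "grasp_force": force on a finger pad.
Only numpy, scipy, OpenCV 4.12 (cv2) and the standard library are available. Lean on these libraries where they do the work, as an engineer would, in place of code of your own. Each camera call takes 0.05 s, during which the arm holds its last target. There are 200 camera calls.

## Working session

There is one attempt and no reset: what is moved stays moved. The work goes in short steps, Python scripts to look and compute and a tool call to move; the robot and the scene stay as the last step left them, time stands still between calls to the robot, and variables do not carry over. Pictures are saved under pics/ and viewed, at most 10 in all, crops included, and the job is handed in when it is done.

Besides the shell and the picture viewer there is one more tool, called after "Emit:" as a command line: name --argument value ..., lists and objects as JSON in quotes. servo_tool: Moves the arm, as the interface text tells. Its arguments: {"type":"object","properties":{"series":{"type":"string"}},"required":["series"]}

```bash
mkdir -p pics; cat > h.py <<'E'
import numpy as np, cv2
from bench import ctrl
def cloud(c,T=None):
    h,w=c["z_map"].shape; f=h/2/np.tan(np.radians(c["fovy"])/2)
    v,u=np.mgrid[:h,:w]; z=c["z_map"]
    p=np.stack([(u-c["cx"])/f*z,(v-c["cy"])/f*z,z,np.ones_like(z)],-1)
    return (p@(c["extrinsics"] if T is None else T).T)[...,:3]
E
python3 - <<'E'
from h import *
o=ctrl.get_obs();print(o)
for n in("top","scene"):
    c=ctrl.camera(n);np.savez(n+".npz",**c)
    cv2.imwrite(f"pics/{n}.png",c["img"][...,::-1]); print(n,c["fovy"],c["extrinsics"].round(3).tolist(),c["cx"],c["cy"],(c["z_map"]==0).mean())
E
```

```text
{'time_s': 0.0, 'q': array([-1.47431623e+00,  1.81558492e-01,  1.60798781e+00, -9.60974947e-06,
        1.35377935e+00, -2.06297654e-01]), 'dq': array([ 0.00249853,  0.00127402,  0.0007628 , -0.00082063,  0.00192546,
       -0.00033921]), 'joint_efforts': array([-1.03227380e-04, -4.44862354e+01, -3.51340699e+01, -4.02224859e-04,
        8.85483547e-03,  2.34084018e-05]), 'eef_pos': array([ 0.17141587, -0.54833562,  0.25538405]), 'eef_rot': array([-8.65452711e-04,  9.88562045e-01,  1.50812240e-01,  4.28704113e-05]), 'wrist_force': array([ 0.0504049 , -0.71272702, -0.61819628]), 'torque': array([ 0.0276375 , -0.0405428 , -0.06675438]), 'grasp_force': 0.0, 'opening': 0.9995417230900342}
top 49.22838741460059 [[-0.0, -0.997, 0.075, 0.49], [-1.0, 0.0, 0.002, 0.032], [-0.002, -0.075, -0.997, 1.042], [0.0, 0.0, 0.0, 1.0]] 252.23158910978694 188.81563493434038 0.003911336263020833
scene 48.74837254205561 [[0.714, 0.549, -0.435, 1.066], [0.701, -0.57, 0.43, -0.459], [-0.012, -0.612, -0.791, 0.981], [0.0, 0.0, 0.0, 1.0]] 254.67811670484633 203.97005111298662 0.0040435791015625
```

View pics/top.png

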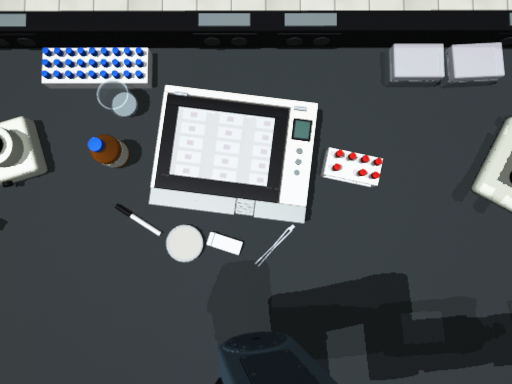

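View pics/scene.png

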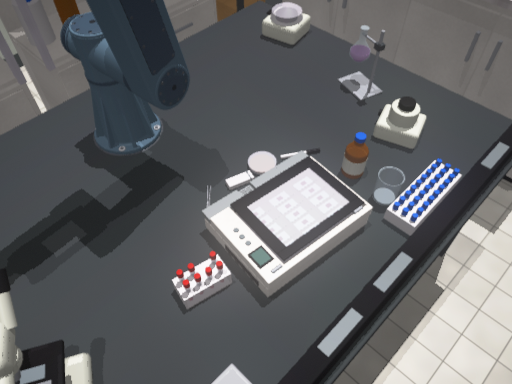

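The top view shows the ledge running from about (150,198) to (305,213), with a ribbed tab at about (245,207). The petri dish (185,243), mailer (225,243), forceps (275,245) and pen (138,220) lie in front of it. Next I'll measure these.

```bash
python3 - <<'E'
from h import *
c=dict(np.load("top.npz")); P=cloud(c); z=P[...,2]; img=c["img"]
m=((z>0.05)&(z<0.11)).astype(np.uint8); m[:, :140]=0; m[:,318:]=0; m[:80]=0;m[225:]=0
cs,_=cv2.findContours(m,cv2.RETR_EXTERNAL,cv2.CHAIN_APPROX_NONE); k=max(cs,key=cv2.contourArea)
pts=P[k[:,0,1],k[:,0,0]]
r=cv2.minAreaRect(pts[:,:2].astype(np.float32)*1000);print(r,cv2.boxPoints(r))
for u in (160,180,200,220,230,240,245,250,260,280,295):
    print(u,[(v,*(P[v,u]*1000).round().astype(int)) for v in range(182,222,4)])
# big crop
cr=cv2.resize(img[180:225,140:320],None,fx=4.4,fy=4.4,interpolation=cv2.INTER_CUBIC);cv2.imwrite("pics/crop.png",cr[...,::-1])
E
```

```text
((646.7290649414062, 76.38936614990234), (360.6854553222656, 281.52239990234375), 82.87999725341797) [[ 484.7002   -85.11563]
 [ 764.0517  -120.00975]
 [ 808.75793  237.89436]
 [ 529.40643  272.78848]]
160 [(182, np.int64(577), np.int64(244), np.int64(93)), (186, np.int64(568), np.int64(244), np.int64(93)), (190, np.int64(560), np.int64(246), np.int64(79)), (194, np.int64(550), np.int64(246), np.int64(79)), (198, np.int64(541), np.int64(246), np.int64(79)), (202, np.int64(532), np.int64(246), np.int64(81)), (206, np.int64(525), np.int64(263), np.int64(1)), (210, np.int64(515), np.int64(263), np.int64(0)), (214, np.int64(506), np.int64(264), np.int64(-4)), (218, np.int64(496), np.int64(263), np.int64(0))]
180 [(182, np.int64(577), np.int64(198), np.int64(95)), (186, np.int64(568), np.int64(198), np.int64(93)), (190, np.int64(558), np.int64(198), np.int64(93)), (194, np.int64(550), np.int64(201), np.int64(77)), (198, np.int64(541), np.int64(200), np.int64(77)), (202, np.int64(532), np.int64(200), np.int64(78)), (206, np.int64(523), np.int64(200), np.int64(78)), (210, np.int64(515), np.
[... 4001 characters left out ...]
), np.int64(-30), np.int64(76)), (210, np.int64(513), np.int64(-30), np.int64(79)), (214, np.int64(504), np.int64(-30), np.int64(77)), (218, np.int64(495), np.int64(-30), np.int64(80))]
295 [(182, np.int64(577), np.int64(-64), np.int64(88)), (186, np.int64(568), np.int64(-64), np.int64(89)), (190, np.int64(559), np.int64(-64), np.int64(86)), (194, np.int64(550), np.int64(-64), np.int64(85)), (198, np.int64(541), np.int64(-64), np.int64(86)), (202, np.int64(531), np.int64(-64), np.int64(86)), (206, np.int64(523), np.int64(-65), np.int64(79)), (210, np.int64(513), np.int64(-64), np.int64(81)), (214, np.int64(504), np.int64(-64), np.int64(82)), (218, np.int64(495), np.int64(-64), np.int64(81))]
```

View pics/crop.png

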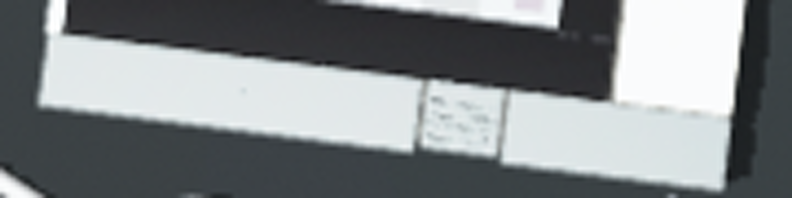

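The box outline measures 361 x 282 mm at yaw -7.1°, which matches the given sizes. ledge_mid is at about (526, 91) mm and the notch centre is near y_inc = -41 mm. I'll close the gripper, lean the hand 15° toward the robot so the rising lid clears it, and start on the right end piece.

```bash
cat >> h.py <<'E'
from scipy.spatial.transform import Rotation as R
xi=np.array([279.35,-34.9,0]);xi/=np.linalg.norm(xi);yi=np.array([-xi[1],xi[0],0]);up=np.array([0,0,1.])
mid=np.array([.5259,.0915,.078]);t=np.radians(15)
zt=np.sin(t)*xi-np.cos(t)*up; yt=-yi; xt=np.cross(yt,zt); Rt=R.from_matrix(np.c_[xt,yt,zt])
def state():
    o=ctrl.get_obs();q=o["eef_rot"];Rc=R.from_quat([*q[1:],q[0]]);return o,Rc
def go(x,y,h):  # desired lowest tip-edge point in ledge axes (m), from the measured pose
    tip=mid+x*xi+y*yi+h*up+.011*xt; tcp=tip-.025*zt
    o,Rc=state(); return tcp,Rc.inv().apply(tcp-o["eef_pos"]),(Rc.inv()*Rt).as_rotvec(degrees=True)
def where():
    o,Rc=state(); p=o["eef_pos"]+.025*Rc.apply([0,0,1])-.011*Rc.apply([1,0,0])-mid
    print("t",o["time_s"],"edge mm",(np.array([p@xi,p@yi,p[2]])*1000).round(1),"F",o["wrist_force"].round(2),"open",round(o["opening"],3),"roterr",(Rc.inv()*Rt).as_rotvec(degrees=True).round(2))
E
python3 - <<'E'
from h import *
where();print(go(-.008,-.155,.06)); print(np.linalg.norm(go(-.008,-.155,.06)[0][:2]))
E
```

```text
t 0.1 edge mm [-282.4 -683.4  152.5] F [-0.17 -0.02 -0.71] open 1.002 roterr [-3.3  14.77 24.32]
(array([ 0.50286915, -0.06182764,  0.16499516]), array([ 0.46142053, -0.36541706,  0.09119577]), array([-3.29533071, 14.77182644, 24.31855365]))
0.5066557416239807
```

Emit:
servo_tool --series "1 0.015 -0.012 0.003 -0.1 0.5 0.8; 1 0.045 -0.036 0.009 -0.3 1.5 2.4; 1 0.075 -0.059 0.015 -0.6 2.4 4; 1 0.105 -0.083 0.021 -0.8 3.4 5.5; 1 0.135 -0.107 0.027 -1 4.3 7.1; 1 0.165 -0.131 0.033 -1.2 5.3 8.7; 1 0.195 -0.154 0.038 -1.4 6.2 10.3; 1 0.225 -0.178 0.044 -1.6 7.2 11.9; 1 0.255 -0.202 0.05 -1.8 8.2 13.4; 1 0.285 -0.226 0.056 -2 9.1 15; 1 0.3 -0.238 0.06 -2.2 9.6 15.8; 1 0.308 -0.244 0.061 -2.2 9.9 16.2"

```text
time_s: 1.1
eef_pos: [0.393, -0.2207, 0.1941]
eef_rot: [0.005, 0.996, 0.011, 0.088]
wrist_force: [-0.3, -0.5, 0.3]
opening: 0.001
grasp_force: 0.0
```

```bash
python3 -c "
from h import *
where();print(go(-.008,-.155,.03)[1:])"
```

```text
t 1.1 edge mm [ -99.5 -327.5   89.5] F [-0.26 -0.49  0.31] open 0.001 roterr [-1.17  4.9   8.23]
(array([ 0.10130656, -0.15730296,  0.07612101]), array([-1.16665879,  4.90414937,  8.22964531]))
```

Emit:
servo_tool --series "1 0.012 -0.019 0.009 -0.1 0.6 1; 1 0.025 -0.039 0.019 -0.3 1.2 2; 1 0.038 -0.059 0.028 -0.4 1.8 3.1; 1 0.051 -0.079 0.038 -0.6 2.5 4.1; 1 0.063 -0.098 0.047 -0.7 3.1 5.1; 1 0.076 -0.118 0.057 -0.9 3.7 6.2; 1 0.088 -0.137 0.066 -1 4.3 7.2; 1 0.096 -0.149 0.072 -1.1 4.7 7.8; 1 0.1013 -0.1573 0.0761 -1.17 4.9 8.23; 1 0.1013 -0.1573 0.0761 -1.17 4.9 8.23; 1 0.1013 -0.1573 0.0761 -1.17 4.9 8.23"

```text
time_s: 2.02
eef_pos: [0.5025, -0.0651, 0.1355]
eef_rot: [0.009, 0.99, -0.062, 0.13]
wrist_force: [-0.1, -0.3, -0.5]
opening: 0.003
grasp_force: 0.0
```

```bash
python3 -c "
from h import *
where();print(go(-.008,-.155,.003)[1:])
o,Rc=state();c=ctrl.camera('wrist');P=cloud(c,c['T_tool_cam']);W=Rc.apply(P.reshape(-1,3)).reshape(P.shape)+o['eef_pos']
d=W-mid;L=np.stack([d@xi,d@yi,d[...,2]],-1)*1000;np.save('w.npy',L)
im=c['img'].copy()
for a in range(-180,181,20):
  for x in(-19,19):
    k=np.argmin(np.linalg.norm(L-[x,a,0],axis=-1));v,u=divmod(k,512)
    if np.linalg.norm(L[v,u]-[x,a,0])<6: cv2.circle(im,(u,v),3,(255,0,0),-1)
cv2.imwrite('pics/w1.png',im[...,::-1])
"
```

```text
t 2.0167 edge mm [  -8.  -158.3   30.5] F [-0.13 -0.3  -0.5 ] open 0.003 roterr [0.12 0.03 0.01]
(array([-0.00716295, -0.00330124,  0.02654394]), array([0.11851468, 0.02590813, 0.01087479]))
```

View pics/w1.png

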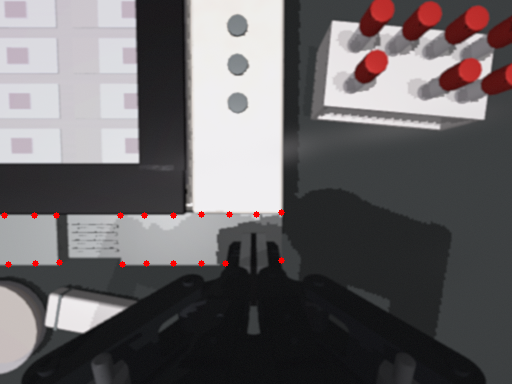

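The wrist view shows the red ledge marks falling on the real ledge edges (rows 213 and 263), the closed fingertips over the right end at about (253,245), and the notch at columns 66–120. Now I'll lower the tip, watching the force.

Emit:
servo_tool --series "1 -0.001 -0.002 0.004 0 0 0; 1 -0.003 -0.004 0.01 0 0 0; 1 -0.005 -0.006 0.018 0 0 0; 1 -0.0065 -0.0075 0.0235 0 0 0; 1 -0.0072 -0.008 0.0265 0 0 0; 1 -0.0072 -0.008 0.0265 0 0 0; 1 -0.0072 -0.008 0.0265 0 0 0"

```text
time_s: 2.65
eef_pos: [0.5036, -0.0576, 0.1081]
eef_rot: [0.009, 0.989, -0.063, 0.13]
wrist_force: [0.1, 0.1, 0.8]
opening: -0.0
grasp_force: 0.0
```

```bash
python3 -c "
from h import *
where()
L=np.load('w.npy');m=(abs(L[...,0])<12)&(L[...,2]<-5)&(L[...,2]>-12)&(L[...,1]<40);print(np.percentile(L[m][:,1],[2,50,98]),m.sum())"
```

```text
t 2.65 edge mm [  -7.7 -150.8    3.1] F [0.06 0.13 0.76] open -0.0 roterr [ 0.14 -0.01 -0.09]
[-57.51587545 -36.49680565 -15.64119233] 1830
```

Emit:
servo_tool --series "1 -0.00013 0 0.0005 0 0 0; 1 -0.00026 0 0.001 0 0 0; 1 -0.0004 0 0.0015 0 0 0; 1 -0.0005 0 0.002 0 0 0; 1 -0.0005 0 0.002 0 0 0"

```text
time_s: 3.07
eef_pos: [0.5039, -0.0577, 0.1065]
eef_rot: [0.009, 0.989, -0.063, 0.131]
wrist_force: [-0.0, -0.6, 0.1]
opening: 0.002
grasp_force: 0.0
```

Emit:
servo_tool --series "1 -0.00013 0 0.0005 0 0 0; 1 -0.00026 0 0.001 0 0 0; 1 -0.00026 0 0.001 0 0 0; 1 -0.00026 0 0.001 0 0 0"

```text
time_s: 3.4
eef_pos: [0.5039, -0.0577, 0.1054]
eef_rot: [0.009, 0.989, -0.062, 0.131]
wrist_force: [0.4, -0.2, 0.2]
opening: -0.002
grasp_force: 0.0
```

Emit:
servo_tool --series "1 -0.00013 0 0.0005 0 0 0; 1 -0.00026 0 0.001 0 0 0; 1 -0.00026 0 0.001 0 0 0; 1 -0.00026 0 0.001 0 0 0"

```text
time_s: 3.73
eef_pos: [0.5039, -0.0577, 0.1043]
eef_rot: [0.009, 0.989, -0.063, 0.131]
wrist_force: [-1.1, -0.8, -1.0]
opening: -0.002
grasp_force: 0.0
```

Emit:
servo_tool --series "1 -0.00013 0 0.0005 0 0 0; 1 -0.00026 0 0.001 0 0 0; 1 -0.00026 0 0.001 0 0 0; 1 -0.00026 0 0.001 0 0 0"

```text
time_s: 4.07
eef_pos: [0.504, -0.0577, 0.1039]
eef_rot: [0.009, 0.989, -0.062, 0.131]
wrist_force: [-4.1, 0.7, 8.5]
opening: -0.005
grasp_force: 4.0
```

Emit:
servo_tool --series "1 0.0001 0 -0.0003 0 0 0; 1 0.0001 -0.001 -0.0003 0 0 0; 1 0.0001 -0.003 -0.0003 0 0 0; 1 0.0001 -0.006 -0.0003 0 0 0; 1 0.0001 -0.009 -0.0003 0 0 0; 1 0.0001 -0.012 -0.0003 0 0 0"

```text
time_s: 4.57
eef_pos: [0.506, -0.0459, 0.1041]
eef_rot: [0.01, 0.989, -0.063, 0.131]
wrist_force: [-0.5, -3.0, 2.8]
opening: 0.001
grasp_force: 2.1
```

Emit:
servo_tool --series "1 0 -0.003 0 0 0 0; 1 0 -0.006 0 0 0 0; 1 0 -0.009 0 0 0 0; 1 0 -0.012 0 0 0 0; 1 0 -0.015 0 0 0 0; 1 0 -0.018 0 0 0 0"

```text
time_s: 5.07
eef_pos: [0.5082, -0.0279, 0.104]
eef_rot: [0.01, 0.989, -0.062, 0.131]
wrist_force: [-0.6, -3.7, 5.5]
opening: 0.003
grasp_force: 2.7
```

Emit:
servo_tool --series "1 0 -0.003 -0.0001 0 0 0; 1 0 -0.006 -0.0001 0 0 0; 1 0 -0.009 -0.0001 0 0 0; 1 0 -0.012 -0.0001 0 0 0; 1 0 -0.015 -0.0001 0 0 0; 1 0 -0.018 -0.0001 0 0 0"

```text
time_s: 5.57
eef_pos: [0.5103, -0.01, 0.104]
eef_rot: [0.01, 0.989, -0.062, 0.131]
wrist_force: [-1.2, -4.0, 5.3]
opening: -0.004
grasp_force: 2.8
```

```bash
python3 -c "
from h import *
where()"
```

```text
t 5.5667 edge mm [  -7.  -102.8   -1. ] F [-1.17 -4.04  5.34] open -0.004 roterr [ 0.18 -0.1  -0.07]
```

Emit:
servo_tool --series "1 0 -0.003 -0.0001 0 0 0; 1 0 -0.006 -0.0001 0 0 0; 1 0 -0.009 -0.0001 0 0 0; 1 0 -0.012 -0.0001 0 0 0; 1 0 -0.015 -0.0001 0 0 0; 1 0 -0.018 -0.0001 0 0 0"

```text
time_s: 6.07
eef_pos: [0.5125, 0.0079, 0.104]
eef_rot: [0.01, 0.989, -0.062, 0.131]
wrist_force: [-0.3, -4.5, 6.1]
opening: -0.0
grasp_force: 2.8
```

Emit:
servo_tool --series "1 0 -0.003 0 0 0 0; 1 0 -0.006 0 0 0 0; 1 0 -0.009 0 0 0 0; 1 0 -0.012 0 0 0 0; 1 0 -0.015 0 0 0 0; 1 0 -0.018 0 0 0 0"

```text
time_s: 6.57
eef_pos: [0.5145, 0.0259, 0.1037]
eef_rot: [0.009, 0.989, -0.062, 0.131]
wrist_force: [-0.5, -2.9, 4.2]
opening: -0.004
grasp_force: 2.2
```

```bash
python3 -c "
from h import *
where()"
```

```text
t 6.5667 edge mm [ -7.4 -66.5  -1.3] F [-0.54 -2.92  4.18] open -0.004 roterr [ 0.16 -0.05 -0.08]
```

Emit:
servo_tool --series "1 0 -0.002 0 0 0 0; 1 0 -0.004 0 0 0 0; 1 0 -0.006 0 0 0 0; 1 0 -0.008 0 0 0 0; 1 0 -0.01 0 0 0 0; 1 0 -0.012 0 0 0 0"

```text
time_s: 7.07
eef_pos: [0.5153, 0.0382, 0.103]
eef_rot: [0.009, 0.99, -0.063, 0.13]
wrist_force: [0.2, 0.4, 0.7]
opening: -0.001
grasp_force: 0.0
```

Emit:
servo_tool --series "1 0 -0.002 0 0 0 0; 1 0 -0.004 0 0 0 0; 1 0 -0.004 0 0 0 0"

```text
time_s: 7.32
eef_pos: [0.516, 0.0421, 0.1031]
eef_rot: [0.009, 0.99, -0.062, 0.13]
wrist_force: [0.8, -0.2, -0.2]
opening: -0.001
grasp_force: 0.0
```

Touch was lost at about y = -55 mm, so the tip has dropped off the edge into the notch where the pictures put it. I'll let it sink a few mm while moving to the notch centre.

Emit:
servo_tool --series "1 -0.0003 -0.001 0.001 0 0 0; 1 -0.0005 -0.003 0.002 0 0 0; 1 -0.0008 -0.005 0.003 0 0 0; 1 -0.001 -0.007 0.004 0 0 0; 1 -0.0013 -0.009 0.005 0 0 0; 1 -0.0013 -0.01 0.005 0 0 0; 1 -0.0013 -0.01 0.005 0 0 0"

```text
time_s: 7.9
eef_pos: [0.5177, 0.0517, 0.0983]
eef_rot: [0.009, 0.989, -0.062, 0.131]
wrist_force: [0.2, 0.3, 0.0]
opening: 0.001
grasp_force: 0.0
```

```bash
python3 -c "
from h import *
where()"
```

```text
t 7.9 edge mm [ -7.3 -40.6  -6.7] F [0.2  0.3  0.05] open 0.001 roterr [ 0.14 -0.04 -0.07]
```

Emit:
servo_tool --series "1 -0.0003 0 0.001 0 0 0; 1 -0.0005 0 0.002 0 0 0; 1 -0.0008 0 0.003 0 0 0; 1 -0.001 0 0.004 0 0 0; 1 -0.001 0 0.004 0 0 0"

```text
time_s: 8.32
eef_pos: [0.5173, 0.0514, 0.0941]
eef_rot: [0.009, 0.989, -0.063, 0.13]
wrist_force: [-4.5, 0.8, 4.6]
opening: 0.005
grasp_force: 2.4
```

Emit:
servo_tool --series "1 -0.0003 0 0.001 0 0 0; 1 -0.0005 0 0.002 0 0 0; 1 -0.0008 0 0.003 0 0 0; 1 -0.0008 0 0.003 0 0 0"

```text
time_s: 8.65
eef_pos: [0.5169, 0.0515, 0.0907]
eef_rot: [0.009, 0.99, -0.062, 0.13]
wrist_force: [-5.7, -0.3, 6.5]
opening: 0.002
grasp_force: 3.1
```

```bash
python3 -c "
from h import *
where()"
```

```text
t 8.65 edge mm [ -8.2 -40.8 -14.3] F [-5.7  -0.32  6.46] open 0.002 roterr [ 0.15  0.08 -0.09]
```

Emit:
servo_tool --series "1 -0.0003 0 0.001 0 0 0; 1 -0.0005 0 0.002 0 0 0; 1 -0.0008 0 0.003 0 0 0; 1 -0.0008 0 0.003 0 0 0; 1 -0.0008 0 0.003 0 0 0"

```text
time_s: 9.07
eef_pos: [0.5163, 0.0516, 0.0876]
eef_rot: [0.009, 0.99, -0.062, 0.129]
wrist_force: [-8.8, 0.3, 9.5]
opening: 0.0
grasp_force: 5.9
```

```bash
python3 -c "
from h import *
where()
c=ctrl.camera('top');P=cloud(c)
d=P-mid;L=np.stack([d@xi,d@yi,d[...,2]],-1)*1000
m=(L[...,0]>20)&(L[...,0]<32)&(L[...,1]>20)&(L[...,1]<150)&(L[...,2]>5)
print(np.median(L[m][:,2]),m.sum())
cv2.imwrite('pics/t2.png',cv2.resize(c['img'][60:260,120:340],None,fx=2.5,fy=2.5)[...,::-1])"
```

```text
t 9.0667 edge mm [ -8.8 -40.8 -17.3] F [-8.83  0.35  9.51] open 0.0 roterr [ 0.16  0.15 -0.07]
48.67435862715237 271
```

The lid has popped: its front edge is now 34 mm higher. I'll back out along the tool axis, up and away from the lid.

Emit:
servo_tool --series "1 -0.001 0 -0.003 0 0 0; 1 -0.003 0 -0.009 0 0 0; 1 -0.006 0 -0.018 0 0 0; 1 -0.011 0 -0.03 0 0 0; 1 -0.018 0 -0.045 0 0 0; 1 -0.026 0 -0.065 0 0 0; 1 -0.036 0 -0.085 0 0 0; 1 -0.046 0 -0.105 0 0 0; 1 -0.054 0 -0.12 0 0 0; 1 -0.058 0 -0.128 0 0 0; 1 -0.06 0 -0.13 0 0 0; 1 -0.06 0 -0.13 0 0 0"

```text
time_s: 10.12
eef_pos: [0.4268, 0.0632, 0.1987]
eef_rot: [0.009, 0.989, -0.062, 0.131]
wrist_force: [0.5, 0.5, -0.2]
opening: -0.003
grasp_force: 0.0
```

```bash
python3 -c "
from h import *
where()
c=ctrl.camera('scene');P=cloud(c)
d=P-mid;L=np.stack([d@xi,d@yi,d[...,2]],-1)*1000
m=(L[...,0]>20)&(L[...,0]<32)&(L[...,1]>20)&(L[...,1]<150)&(L[...,2]>5)
print(np.median(L[m][:,2]),m.sum())
cv2.imwrite('pics/s2.png',c['img'][...,::-1])"
```

```text
t 10.1167 edge mm [-98.9 -40.4  93.6] F [ 0.46  0.51 -0.18] open -0.003 roterr [ 0.15 -0.14 -0.09]
48.93140191080132 163
```

View pics/s2.png

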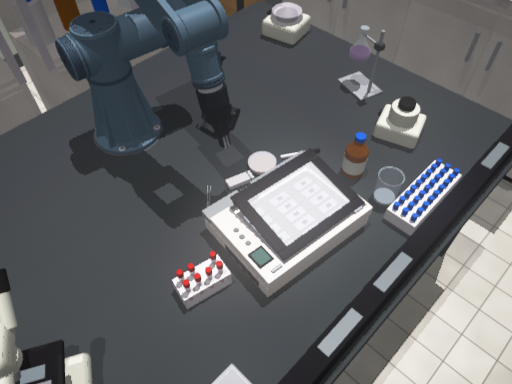

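The scene view shows the lid standing ajar (front edge near (240,200), 35 mm up). The hand is clear at (215,115), and the things around the incubator haven't moved.

```bash
python3 -c "
from bench import ctrl
print(ctrl.hand_in())"
```

```text
the job is handed in; nothing more can be done
None
```

The lid is open and standing ajar on its spring, its front edge about 35 mm up. The closed fingertips slid along the ledge from the right end, dropped into the notch and pressed the catch; the hand is clear, nothing around it looks moved, and the job was handed in at about 10 s.

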